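# Cock the spring press and set the snap stud

### The job

Set the snap stud in the black buckle plate with the spring press: pull the striker arm's crossbar handle up and back until the sear catches and holds it by itself, but do not force it hard into its cushion, and let go of it. Then, clear of the arm's swing, gently press the trigger pad down so that the arm snaps down on its own and drives the stud home with one blow; leave the thread cone, pin tin and chalk where they are and take your hand away.

Things in the scene. Friction and masses are not known exactly. Their poses are not given: they have to be found in the camera images.
- press: Grey bench press fixed to the table, 275 x 90 mm base plate 12 mm thick (x -128 to +147). Origin on the table under the striker's pivot; z up, x points from the pivot to the handle, y along the pivot's axis. Two cheek plates (x -22 to +22, y +-29, up to 110 mm high) carry the pivot. The die with the black buckle plate and the stud stands at x +105 mm.
- pivot (a point): The striker's hinge axis (parallel to the press's y), 90 mm above the table.
- striker (a joint): Angle of the steel striker arm: 0 level, its head resting on the stud; grows as the handle goes up and back (mostly upwards at first). A spring pulls it down with about 6 to 14 N at the handle. The sear catches at an angle set by a hidden screw, anywhere from 0.72 to 1.34 rad. Eased back, a caught arm stays up and its load leaves the hand; an uncaught one keeps pulling down.
- handle (a point): Centre of the crossbar handle: round bar, 14 mm diameter, parallel to the press's y, 170 mm from the pivot, 90 mm above the table at striker 0. It closes the end of a loop: side rails leave 76 mm clear along the bar, and towards the pivot there is 36 mm clear to the next cross member. The bar can turn between two fingers.
- trigger (a joint): Angle of the sear lever: 0 at rest, positive as the pad is pressed down, stop at 0.22 rad. The sear lets go at about 0.05 to 0.10 rad (pad down 4 to 8 mm), taking roughly 3 to 10 N with the arm cocked. A push of 25 N or more strains it.
- pad (a point): Centre of the top of the trigger pad: 28 mm along x, 34 mm along y, 6 mm thick, behind the pivot at press x -114 mm, 47 mm above the table at rest. Pressed straight down.
- stud (a joint): How far the stud (steel, 16 mm head) is driven into the buckle plate (m): 0 standing proud, 0.005 home. It is tight (about 30 N): the spring's steady pull does not move it; only the blow of the freed arm should drive it.
- thread_cone: Bystander: grey cone of thread, 60 mm wide, 90 mm high, loose beside the press. Origin at the centre of its underside, z up.
- pin_tin: Bystander: round aluminium pin tin, 68 mm diameter, 36 mm high, loose. Origin at the centre of its underside, z up.
- chalk_block: Bystander: white block of tailor's chalk 55 x 40 x 12 mm, loose. Origin at the centre of its underside, z up.
- cushion_top (a point): Fixed point: top of the small stiff sprung rubber cushion behind the pivot when unloaded, 77 mm above the table. The arm meets it about 0.05 rad after the sear has caught; from there the load at the handle grows by about 2.5 N for each mm of handle travel. It is overstrained when pressed in by 1.3 mm (40 N on it: about 5 mm of handle travel, 12 N more at the handle).

How it is judged:
On the way, in this order (a step that is already met when the one before it is completed fails the run):
1. the striker stands cocked on its sear, let go by the robot, at rest, with the stud still proud (value of joint striker above 0.65 rad and velocity of joint striker between -0.1 and 0.1 rad/s and contact force between each of the fingers, the arm and striker below 0.1 N and value of joint stud below 0.001 m), for 0.3 s.
2. the stud is driven home and the striker lies down on it (value of joint stud above 0.004 m and value of joint striker below 0.02 rad), for 0.2 s.
At the end, for the whole second after the job is handed in: The stud is driven at least 4 mm of its 5 mm, the striker lies down on it (below 0.02 rad) at rest, the trigger is back up (below 0.03 rad), and the bystanders stand within 15 mm of where they were (all of step 2 and velocity of joint striker between -0.1 and 0.1 rad/s and value of joint trigger below 0.03 rad); the robot touches nothing.
It fails at once if the striker was forced into its cushion with more than 40 N (about 5 mm of handle travel past first touch) (contact force between cushion and striker above 40 N).
It fails at once if the trigger was pressed with more than 25 N (contact force between the fingers and trigger above 25 N).
It fails at once if the falling striker hit the robot (velocity of joint striker below -1.5 rad/s and contact force between any of the fingers, the arm and striker above 0.5 N).
It fails at once if the stud was pushed in by the robot instead of by the freed arm's blow (velocity of joint stud above 0.005 m/s and contact force between any of the fingers, the arm and striker above 0.5 N).
It fails at once if a bystander was moved by more than 15 mm (distance of any of thread_cone, pin_tin, chalk_block from where it was at the start of the episode above 0.015 m).
It also fails if it takes over 72 s, if anything falls off the work surface, if the arm or the gripper's body presses on something with over 40 N, if the wrist force passes 120 N, or if a joint passes its speed limit or range.

### The arm

A 6-joint arm with a two-finger parallel gripper is mounted at the origin on the work surface. World frame = base frame: x ahead of the robot, y to its left, z up, the work surface at z = 0. Lengths are in m, angles in rad, forces in N, time in s.
With the tool pointing down it reaches from about 0.275 to 0.825 m from the base axis. Payload 5.2 kg.
Tool frame: the origin (TCP) lies at the very end of the fingers, on their centre line; the grasp point (between the pads) lies 19 mm behind it; z points along the fingers, y is the direction in which the jaws open and shut (so a half turn about z gives the same grasp; the last joint's range is limited). The gripper opens to 93 mm and grips with 3 to 60 N. Pads are 15 mm wide; open, the fingers measure 128 mm over their backs; the gripper's body (75 mm by 188 mm) begins 65 mm behind the grasp point.
Start: joints at [-1.312, 0.259, 1.535, -0, 1.348, -0.203], TCP at [0.245, -0.492, 0.219] pointing down, gripper open.
Joint ranges: [-3.14, 3.14], [-0.91, 2.08], [0.19, 2.58], [-1.22, 4.36], [0.22, 2.71], [-3.12, 3.12]. Speed limits (rad/s): [2.57, 2.57, 3.14, 3.14, 3.14, 3.14].

### API

Orientations are given as [roll, pitch, yaw] about the fixed x, y, z axes, in that order (R = Rz(yaw) Ry(pitch) Rx(roll)).
In Python, from bench import * gives the robot as it stands.
- The arm moves only by the tool jog_arm, never from a script. Its argument "deltas" is a list of rows, each a list of 3 entries, a list of its own where there are three numbers: the opening, from 0 (shut) to 1 (fully open), then the shift along the tool's x, y, z in m, then the turn, a rotation vector about the tool's x, y, z in degrees. A call has 1 to 12 rows; each row is the pose to reach, as a shift and turn from the pose commanded when the call began, along the tool's axes at that moment; what a row does not reach only later rows make up. A row lasts 1/8 s, in which the tool goes at most 62.5 mm and 10.7 degrees, less where a joint would pass 70% of its speed; a pose out of reach is approached as far as the arm can. A call with a gripper value outside its range is refused whole. The fingers move at their own pace and stop on an object; "newtons" is the grip in N (left out, the last holds). Time passes only in rows, so rows that repeat a pose let the fingers close. It gives the time, the measured TCP pose, the force and the opening at its end, in the units of the state.
- get_state(): the state, without advancing time (a new reading comes with each control period).
- grab_frame(name): name is "scene" or "top" or "wrist"; returns a dict with "frame" (420x560x3 uint8, blue, green, red), "fovy" (degrees; the focal length in pixels is half the picture's height over the tangent of half this angle, whatever the lens; pixels are square), "cx", "cy" (the principal point, pixels), "R" (3x3) and "t" (3): a world point X has camera coordinates R X + t; the wrist camera has in their place "mount" (4x4, takes a point from camera to tool coordinates, whose origin is the TCP and whose axes are the flange's). Camera axes: x right, y down, z forward; pixel columns grow to the right and rows downward; lengths in m; the calibration is good to about 2 mm. A picture is of the moment at which its call begins: read the wrist's pose just before it. There is no depth.
- finish_job(): hands the job in, once; it reports no verdict.
The state is a dict: "clock": time; "joint_positions": joint angles; "joint_velocities": joint speeds; "effort": joint torques, N m; "position": TCP position; "tool_rot": TCP orientation; "contact_force": force on the tool from outside, world axes, zero at the start; "moment": the same for the moment, N m; "finger_gap": finger opening in m.
Only numpy, scipy, OpenCV 4.12 (cv2) and the standard library are available. Lean on these libraries where they do the work, as an engineer would, in place of code of your own. Each camera call takes 0.05 s, during which the arm holds its last target. There are 200 camera calls.

## Working session

There is one attempt and no reset: what is moved stays moved. The work goes in short steps, Python scripts to look and compute and a tool call to move; the robot and the scene stay as the last step left them, time stands still between calls to the robot, and variables do not carry over. Pictures are saved under pics/ and viewed, about 8 in all and at most 12, crops included, and the job is handed in when it is done.

Besides the shell and the picture viewer there is one more tool, called after "Call:" as name(argument=value, ...) on one line, values as JSON. jog_arm: Moves the arm, as the interface text tells. Its arguments: {"type":"object","properties":{"deltas":{"type":"array","items":{"type":"array"}},"newtons":{"type":"number"}},"required":["deltas"]}

```bash
mkdir -p pics; ls
python3 - <<'E'
from bench import *
import cv2
print(get_state())
for n in ("scene","top"):
    f=grab_frame(n); cv2.imwrite(f"pics/{n}0.png",f["frame"]); print(n,{k:(v.tolist() if hasattr(v,'tolist') else v) for k,v in f.items() if k!="frame"})
a=cv2.imread("pics/scene0.png");b=cv2.imread("pics/top0.png")
E
```

```text
pics
{'clock': 0.0, 'joint_positions': array([-1.31179284e+00,  2.59299523e-01,  1.53603563e+00, -1.02770617e-05,
        1.34796776e+00, -2.02778209e-01]), 'joint_velocities': array([-1.04392419e-03, -2.44655546e-04, -1.96222766e-03, -1.99075561e-04,
        5.57659643e-05, -7.99787461e-04]), 'effort': array([-2.72886522e-03, -4.37318552e+01, -2.84007096e+01,  7.13509088e-02,
        4.16488491e-02, -1.28656798e-04]), 'position': array([ 0.24494299, -0.49187115,  0.21786013]), 'tool_rot': array([-3.13991542e+00, -3.34616424e-04,  4.61783696e-01]), 'contact_force': array([-0.80441398, -1.01862595, -0.08477003]), 'moment': array([ 0.02436403, -0.0276825 ,  0.02140855]), 'finger_gap': 0.0931582146551652}
scene {'fovy': 46.337789822962975, 'cx': 273.6332766481227, 'cy': 203.6298352591121, 'R': [[-0.4655385687975491, 0.8850254479315558, -0.0019487112353229292], [0.5653224692230191, 0.2956737520092024, -0.7700568408659125], [-0.6809437177575824, -0.3595928098368342, -0.6379723068912412]], 't': [0.2874947024229624, -0.24302328495438694, 1.1250949589183932]}
top {'fovy': 45.99405353319069, 'cx': 283.24444558088436, 'cy': 209.48797281991318, 'R': [[0.005931723833670947, -0.9999823442612462, -0.00035470853265336566], [-0.9973153397252887, -0.005890013276729209, -0.07298918339200788], [0.07298580547608738, 0.000786707939473164, -0.9973326693183298]], 't': [-0.024735945947675225, 0.5587296787646165, 0.7719882474488502]}
```

View pics/scene0.png

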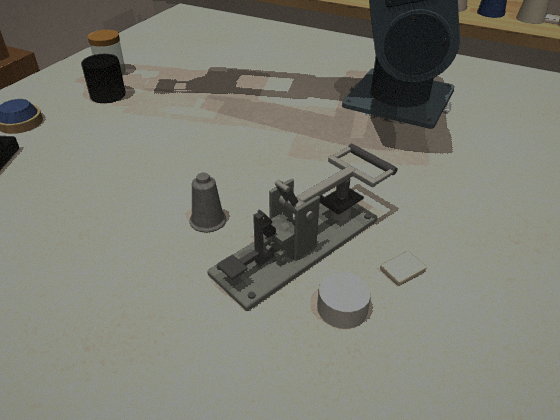

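View pics/top0.png

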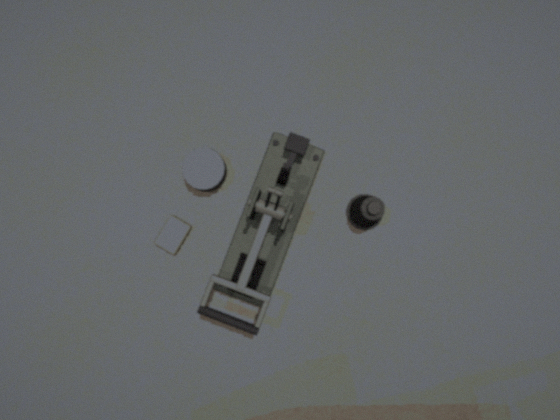

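The scene view shows the press with its handle towards the robot, pad at about (233,265), cone (207,205), tin (344,300) and chalk (403,267). In the top view the bar runs about (200,312)–(257,330) and the pad is near (297,145). I'll enlarge the top view for exact pixels.

Run:
```python
import cv2
a=cv2.imread("pics/top0.png")[120:345,150:400]
a=cv2.convertScaleAbs(cv2.resize(a,None,fx=2.6,fy=2.6,interpolation=cv2.INTER_CUBIC),alpha=1.8)
cv2.imwrite("pics/topc.png",a);print(a.shape)
```

```text
(585, 650, 3)
```

View pics/topc.png

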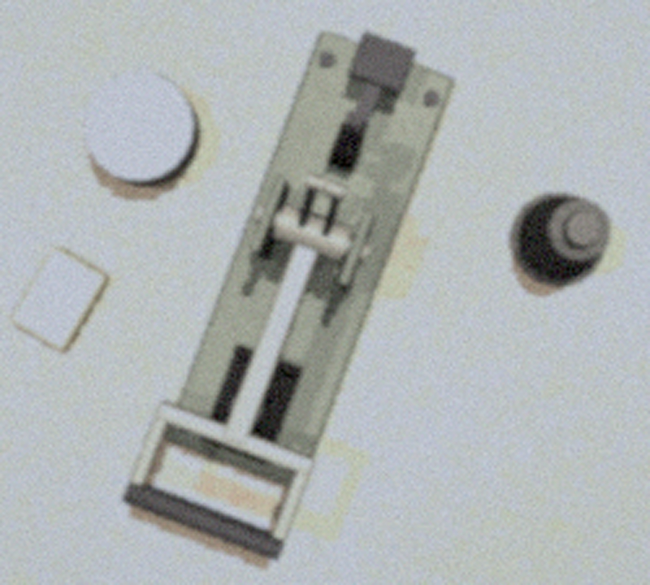

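Crop: bar centre about (204,521), bar ends (128,493)/(280,550), pad centre (384,63), base far corners (322,32),(453,80), tin (143,127), chalk (62,298).

```bash
cat > h.py <<'E'
import numpy as np, cv2
from bench import *
def ray(f,uv,z):
    fl=f["frame"].shape[0]/2/np.tan(np.radians(f["fovy"])/2)
    d=np.array([(uv[0]-f["cx"])/fl,(uv[1]-f["cy"])/fl,1.]);R=np.array(f["R"]);c=-R.T@np.array(f["t"]);d=R.T@d
    return c+d*(z-c[2])/d[2]
def proj(f,X):
    fl=f["frame"].shape[0]/2/np.tan(np.radians(f["fovy"])/2)
    p=np.array(f["R"])@X+np.array(f["t"]);return p[:2]/p[2]*fl+[f["cx"],f["cy"]]
E
python3 - <<'E'
from h import *
f=grab_frame("top");s=grab_frame("scene")
P={}
for n,u,z in [("barL",(128,493),.09),("barR",(280,550),.09),("bar",(204,521),.09),("pad",(384,63),.047),("c1",(322,32),.012),("c2",(453,80),.012),("tin",(143,127),.036),("chalk",(62,298),.012),("conetop",(578,228),.09)]:
    P[n]=ray(f,((u[0]+.5)/2.6-.5+150,(u[1]+.5)/2.6-.5+120),z);print(n,P[n].round(4))
b,p=P["bar"],P["pad"]
d=b-p;print("bar-pad dist (284)",np.hypot(*d[:2]),"ang",np.arctan2(d[1],d[0]),"bar ang",np.arctan2(*(P["barR"]-P["barL"])[[1,0]])," c ang",np.arctan2(*(P["c2"]-P["c1"])[[1,0]]))
for n in("bar","pad"):print(n,"in scene",proj(s,P[n]))
s0=get_state();print(s0["clock"])
E
```

```text
barL [0.409 0.099 0.09 ]
barR [0.3784 0.0146 0.09  ]
bar [0.394  0.0567 0.09  ]
pad [ 0.6598 -0.0429  0.047 ]
c1 [ 0.6866 -0.0048  0.012 ]
c2 [ 0.6565 -0.0873  0.012 ]
tin [0.6218 0.103  0.036 ]
chalk [0.5183 0.1553 0.012 ]
conetop [ 0.5576 -0.1511  0.09  ]
bar-pad dist (284) 0.2838874014305902 ang 2.7828504185257676 bar ang -1.9181581780443533  c ang -1.9205929213696051
bar in scene [370.71726552 157.75089697]
pad in scene [230.77848503 263.79480901]
0.2
```

Measurements are consistent: bar to pad is 283.9 mm against 284 given, and the bar and base angles agree. Press yaw is about 2.787 and the pivot is near (0.553,-0.003). I'll move above the bar with the jaws along press x.

Call:
jog_arm(deltas=[[0.4, [0.378, -0.425, 0.0], [0, 0, -43]], [0.4, [0.378, -0.425, 0.0], [0, 0, -43]], [0.4, [0.378, -0.425, 0.0], [0, 0, -43]], [0.4, [0.378, -0.425, 0.0], [0, 0, -43]], [0.4, [0.378, -0.425, 0.0], [0, 0, -43]], [0.4, [0.378, -0.425, 0.0], [0, 0, -43]], [0.4, [0.378, -0.425, 0.0], [0, 0, -43]], [0.4, [0.378, -0.425, 0.0], [0, 0, -43]], [0.4, [0.378, -0.425, 0.0], [0, 0, -43]], [0.4, [0.378, -0.425, 0.0], [0, 0, -43]], [0.4, [0.378, -0.425, 0.0], [0, 0, -43]], [0.4, [0.378, -0.425, 0.0], [0, 0, -43]]])

```text
clock: 1.7
position: [0.394, 0.0552, 0.2186]
tool_rot: [-3.141, 0.001, 1.21]
contact_force: [0.1, 0.1, -0.3]
finger_gap: 0.0373
```

Run:
```python
from h import *
s=get_state();f=grab_frame("wrist");print(s["position"],s["tool_rot"]);print(f["fovy"],f["cx"],f["cy"],np.array(f["mount"]).tolist())
from scipy.spatial.transform import Rotation as Ro
T=np.eye(4);T[:3,:3]=Ro.from_euler("xyz",s["tool_rot"]).as_matrix();T[:3,3]=s["position"]
C=T@np.array(f["mount"]);g=dict(f);g["R"]=C[:3,:3].T;g["t"]=-C[:3,:3].T@C[:3,3]
im=f["frame"].copy()
for X in([.394,.0567,.09],[.409,.099,.09],[.3784,.0146,.09]):
    u=proj(g,np.array(X));print(u);cv2.drawMarker(im,tuple(int(round(v)) for v in u),(0,0,255),0,10,1)
cv2.imwrite("pics/w1.png",cv2.convertScaleAbs(im,alpha=1.5))
```

```text
[0.39398385 0.05515135 0.218562  ] [-3.14143907e+00  5.40954552e-04  1.21025276e+00]
58.80638808589393 281.45080003111093 203.09015001597805 [[-0.0009795124506374933, -0.9651962182643713, -0.26152495254471253, 0.07180850324041102], [0.9999994501558115, -0.0010433609085346643, 0.00010529049284440258, -0.000380061876461002], [-0.0003744908976041392, -0.26152470561338875, 0.9651967095418409, -0.1674017269807428], [0.0, 0.0, 0.0, 1.0]]
[281.23826418 191.3689721 ]
[280.04264952 135.68922572]
[281.59914385 242.93023215]
```

View pics/w1.png

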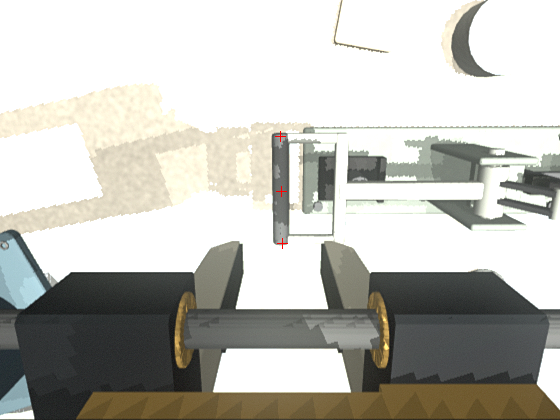

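The projected bar points (red) fall on the bar at about (281,191), and it is centred between the fingers. Descending with a narrowed gap, then gripping.

Call:
jog_arm(deltas=[[0.33, [0.001, 0, 0.05], [0, 0, 0]], [0.33, [0.001, 0, 0.1], [0, 0, 0]], [0.33, [0.001, 0, 0.13], [0, 0, 0]], [0.33, [0.001, 0, 0.146], [0, 0, 0]], [0.33, [0.001, 0, 0.146], [0, 0, 0]], [0.33, [0.001, 0, 0.146], [0, 0, 0]]])

```text
clock: 2.5
position: [0.3951, 0.0565, 0.0733]
tool_rot: [3.141, -0.0, 1.21]
contact_force: [-0.1, 0.2, 0.3]
finger_gap: 0.0303
```

Call:
jog_arm(deltas=[[0.0, [0, 0, 0], [0, 0, 0]], [0.0, [0, 0, 0], [0, 0, 0]], [0.0, [0, 0, 0], [0, 0, 0]], [0.0, [0, 0, 0], [0, 0, 0]], [0.0, [0, 0, 0], [0, 0, 0]], [0.0, [0, 0, 0], [0, 0, 0]]], newtons=40)

```text
clock: 3.25
position: [0.3941, 0.0576, 0.0729]
tool_rot: [-3.141, 0.0, 1.213]
contact_force: [-3.7, -0.1, 7.0]
finger_gap: 0.0128
```

Call:
jog_arm(deltas=[[0.0, [0, 0.0002, -0.0085], [0, 0, 0]], [0.0, [0, 0.0008, -0.017], [0, 0, 0]], [0.0, [0, 0.0019, -0.0254], [0, 0, 0]], [0.0, [0, 0.0034, -0.0338], [0, 0, 0]], [0.0, [0, 0.0034, -0.0338], [0, 0, 0]], [0.0, [0, 0.0034, -0.0338], [0, 0, 0]]])

```text
clock: 4.0
position: [0.3967, 0.0566, 0.1062]
tool_rot: [-3.14, 0.0, 1.212]
contact_force: [-4.9, 3.5, -5.1]
finger_gap: 0.0131
```

Call:
jog_arm(deltas=[[0.0, [0, 0.0018, -0.0082], [0, 0, 0]], [0.0, [0, 0.0039, -0.0164], [0, 0, 0]], [0.0, [0, 0.0064, -0.0245], [0, 0, 0]], [0.0, [0, 0.0093, -0.0324], [0, 0, 0]], [0.0, [0, 0.0093, -0.0324], [0, 0, 0]], [0.0, [0, 0.0093, -0.0324], [0, 0, 0]]])

```text
clock: 4.75
position: [0.4052, 0.0534, 0.139]
tool_rot: [-3.139, 0.0, 1.212]
contact_force: [-6.0, 4.1, -4.7]
finger_gap: 0.0129
```

Call:
jog_arm(deltas=[[0.0, [0, 0.0033, -0.0079], [0, 0, 0]], [0.0, [0, 0.007, -0.0156], [0, 0, 0]], [0.0, [0, 0.0111, -0.0231], [0, 0, 0]], [0.0, [0, 0.0155, -0.0304], [0, 0, 0]], [0.0, [0, 0.0155, -0.0304], [0, 0, 0]], [0.0, [0, 0.0155, -0.0304], [0, 0, 0]]])

```text
clock: 5.5
position: [0.4192, 0.0482, 0.1693]
tool_rot: [-3.138, 0.0, 1.212]
contact_force: [-7.3, 4.6, -3.6]
finger_gap: 0.0129
```

Call:
jog_arm(deltas=[[0.0, [0, 0.005, -0.0069], [0, 0, 0]], [0.0, [0, 0.0103, -0.0135], [0, 0, 0]], [0.0, [0, 0.0103, -0.0135], [0, 0, 0]], [0.0, [0, 0.0103, -0.0135], [0, 0, 0]]])

```text
clock: 6.0
position: [0.4278, 0.045, 0.1829]
tool_rot: [-3.136, 0.0, 1.213]
contact_force: [-10.7, 5.3, -0.0]
finger_gap: 0.0127
```

Call:
jog_arm(deltas=[[0.0, [0, 0.0026, -0.003], [0, 0, 0]], [0.0, [0, 0.0026, -0.003], [0, 0, 0]], [0.0, [0, 0.0026, -0.003], [0, 0, 0]]])

```text
clock: 6.38
position: [0.4298, 0.0443, 0.1856]
tool_rot: [-3.135, 0.0, 1.213]
contact_force: [-11.4, 6.5, -1.2]
finger_gap: 0.0132
```

```bash
cat >> h.py <<'E'
def look(name,th,box,k):
    f=grab_frame("scene");im=cv2.convertScaleAbs(f["frame"],alpha=1.6)[box[1]:box[3],box[0]:box[2]]
    im=cv2.resize(im,None,fx=k,fy=k,interpolation=cv2.INTER_CUBIC)
    psi=2.787;xp=np.array([np.cos(psi),np.sin(psi),0]);yp=np.array([-np.sin(psi),np.cos(psi),0]);pv=np.array([.394,.0567,.09])-.17*xp
    for t in th:
        for y in(-.045,.045):
            u=(proj(f,pv+.17*(np.cos(t)*xp+np.sin(t)*np.array([0,0,1]))+y*yp)-box[:2]+.5)*k-.5
            cv2.drawMarker(im,tuple(int(round(v)) for v in u),(0,0,255) if t==th[0] else (0,200,0),0,12,1)
    cv2.imwrite(f"pics/{name}.png",im)
E
python3 -c "
from h import *
look('s2',[.68,.72],[270,30,440,200],3.5)"
```

```text
(no output)
```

View pics/s2.png

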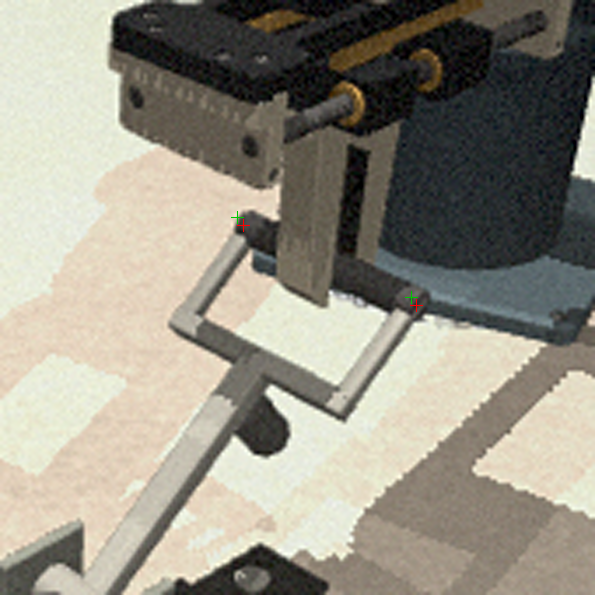

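The picture puts the bar ends at (247,221) and (419,301), which fits θ≈0.68. The bar has slipped about 5 mm down the fingers but is well held, and the jaw position gives the angle. I'll continue in small arc steps and watch the load.

Call:
jog_arm(deltas=[[0.0, [0, 0.0043, -0.005], [0, 0, 0]], [0.0, [0, 0.0086, -0.0098], [0, 0, 0]], [0.0, [0, 0.0086, -0.0098], [0, 0, 0]], [0.0, [0, 0.0086, -0.0098], [0, 0, 0]]], newtons=55)

```text
clock: 6.92
position: [0.4376, 0.0413, 0.1955]
tool_rot: [-3.134, 0.0, 1.213]
contact_force: [-13.0, 5.4, 0.8]
finger_gap: 0.0125
```

Call:
jog_arm(deltas=[[0.0, [0, 0.0028, -0.0028], [0, 0, 0]], [0.0, [0, 0.0028, -0.0028], [0, 0, 0]], [0.0, [0, 0.0028, -0.0028], [0, 0, 0]]])

```text
clock: 7.3
position: [0.4402, 0.0404, 0.1986]
tool_rot: [-3.134, 0.0, 1.213]
contact_force: [-13.4, 6.3, 2.5]
finger_gap: 0.0126
```

Call:
jog_arm(deltas=[[0.0, [0, 0.0028, -0.0038], [0, 0, 0]], [0.0, [0, 0.0028, -0.0038], [0, 0, 0]], [0.0, [0, 0.0028, -0.0038], [0, 0, 0]]])

```text
clock: 7.68
position: [0.4437, 0.0391, 0.2025]
tool_rot: [-3.136, 0.0, 1.213]
contact_force: [-10.8, 5.6, 1.2]
finger_gap: 0.0125
```

Call:
jog_arm(deltas=[[0.0, [0, 0.0028, -0.0031], [0, 0, 0]], [0.0, [0, 0.0028, -0.0031], [0, 0, 0]], [0.0, [0, 0.0028, -0.0031], [0, 0, 0]]])

```text
clock: 8.05
position: [0.4464, 0.0381, 0.2052]
tool_rot: [-3.136, 0.0, 1.213]
contact_force: [-8.5, 5.3, -3.8]
finger_gap: 0.0123
```

Call:
jog_arm(deltas=[[0.0, [0, 0.003, -0.0027], [0, 0, 0]], [0.0, [0, 0.003, -0.0027], [0, 0, 0]], [0.0, [0, 0.003, -0.0027], [0, 0, 0]]])

```text
clock: 8.43
position: [0.4492, 0.0371, 0.2081]
tool_rot: [-3.136, 0.0, 1.213]
contact_force: [-9.4, 5.3, -0.4]
finger_gap: 0.0122
```

Call:
jog_arm(deltas=[[0.0, [0, 0.003, -0.0027], [0, 0, 0]], [0.0, [0, 0.003, -0.0027], [0, 0, 0]], [0.0, [0, 0.003, -0.0027], [0, 0, 0]]])

```text
clock: 8.8
position: [0.4518, 0.0361, 0.2104]
tool_rot: [-3.135, 0.0, 1.213]
contact_force: [-9.6, 5.0, -2.9]
finger_gap: 0.0127
```

Call:
jog_arm(deltas=[[0.0, [0, 0.0023, -0.002], [0, 0, 0]], [0.0, [0, 0.0023, -0.002], [0, 0, 0]], [0.0, [0, 0.0023, -0.002], [0, 0, 0]]])

```text
clock: 9.18
position: [0.4541, 0.0352, 0.2127]
tool_rot: [-3.136, 0.0, 1.213]
contact_force: [-9.7, 5.6, -0.1]
finger_gap: 0.0125
```

Call:
jog_arm(deltas=[[0.0, [0, 0.0031, -0.0027], [0, 0, 0]], [0.0, [0, 0.0031, -0.0027], [0, 0, 0]], [0.0, [0, 0.0031, -0.0027], [0, 0, 0]]])

```text
clock: 9.55
position: [0.4572, 0.034, 0.2155]
tool_rot: [-3.136, 0.0, 1.213]
contact_force: [-9.2, 4.9, -0.7]
finger_gap: 0.0125
```

Call:
jog_arm(deltas=[[0.0, [0, 0.0032, -0.0025], [0, 0, 0]], [0.0, [0, 0.0032, -0.0025], [0, 0, 0]], [0.0, [0, 0.0032, -0.0025], [0, 0, 0]]])

```text
clock: 9.93
position: [0.4601, 0.033, 0.2178]
tool_rot: [-3.136, 0.0, 1.213]
contact_force: [-8.1, 4.9, -2.8]
finger_gap: 0.0127
```

Call:
jog_arm(deltas=[[0.0, [0, 0.0033, -0.0024], [0, 0, 0]], [0.0, [0, 0.0033, -0.0024], [0, 0, 0]], [0.0, [0, 0.0033, -0.0024], [0, 0, 0]]])

```text
clock: 10.3
position: [0.4633, 0.0318, 0.2204]
tool_rot: [-3.136, 0.0, 1.213]
contact_force: [-9.3, 5.4, -1.1]
finger_gap: 0.0124
```

Call:
jog_arm(deltas=[[0.0, [0, 0.0033, -0.0023], [0, 0, 0]], [0.0, [0, 0.0033, -0.0023], [0, 0, 0]], [0.0, [0, 0.0033, -0.0023], [0, 0, 0]]])

```text
clock: 10.68
position: [0.4664, 0.0307, 0.2229]
tool_rot: [-3.136, 0.0, 1.213]
contact_force: [-9.6, 5.7, -0.6]
finger_gap: 0.0128
```

Call:
jog_arm(deltas=[[0.0, [0, 0.0034, -0.0023], [0, 0, 0]], [0.0, [0, 0.0034, -0.0023], [0, 0, 0]], [0.0, [0, 0.0034, -0.0023], [0, 0, 0]]])

```text
clock: 11.05
position: [0.4695, 0.0295, 0.225]
tool_rot: [-3.136, -0.0, 1.213]
contact_force: [-9.6, 5.0, -1.6]
finger_gap: 0.0127
```

Call:
jog_arm(deltas=[[0.0, [0, 0.0034, -0.0021], [0, 0, 0]], [0.0, [0, 0.0034, -0.0021], [0, 0, 0]], [0.0, [0, 0.0034, -0.0021], [0, 0, 0]]])

```text
clock: 11.42
position: [0.4727, 0.0283, 0.2273]
tool_rot: [-3.136, 0.0, 1.213]
contact_force: [-9.7, 4.8, -0.3]
finger_gap: 0.0125
```

Call:
jog_arm(deltas=[[0.0, [0, 0.0035, -0.0021], [0, 0, 0]], [0.0, [0, 0.0035, -0.0021], [0, 0, 0]], [0.0, [0, 0.0035, -0.0021], [0, 0, 0]]])

```text
clock: 11.8
position: [0.4761, 0.0271, 0.2296]
tool_rot: [-3.137, -0.0, 1.213]
contact_force: [-9.2, 5.2, 0.4]
finger_gap: 0.0127
```

Call:
jog_arm(deltas=[[0.0, [0, 0.0035, -0.002], [0, 0, 0]], [0.0, [0, 0.0035, -0.002], [0, 0, 0]], [0.0, [0, 0.0035, -0.002], [0, 0, 0]]])

```text
clock: 12.18
position: [0.4793, 0.0258, 0.2314]
tool_rot: [-3.136, 0.0, 1.213]
contact_force: [-10.0, 4.6, -0.1]
finger_gap: 0.0128
```

Call:
jog_arm(deltas=[[0.0, [0, 0.0035, -0.0019], [0, 0, 0]], [0.0, [0, 0.0035, -0.0019], [0, 0, 0]], [0.0, [0, 0.0035, -0.0019], [0, 0, 0]]])

```text
clock: 12.55
position: [0.4828, 0.0246, 0.2335]
tool_rot: [-3.137, -0.0, 1.213]
contact_force: [-9.0, 5.2, 0.1]
finger_gap: 0.0129
```

Call:
jog_arm(deltas=[[0.0, [0, 0.0036, -0.0018], [0, 0, 0]], [0.0, [0, 0.0036, -0.0018], [0, 0, 0]], [0.0, [0, 0.0036, -0.0018], [0, 0, 0]]])

```text
clock: 12.92
position: [0.4862, 0.0233, 0.2354]
tool_rot: [-3.137, -0.0, 1.213]
contact_force: [-10.5, 5.5, 1.5]
finger_gap: 0.0124
```

Call:
jog_arm(deltas=[[0.0, [0, 0.0036, -0.0018], [0, 0, 0]], [0.0, [0, 0.0036, -0.0018], [0, 0, 0]], [0.0, [0, 0.0036, -0.0018], [0, 0, 0]]])

```text
clock: 13.3
position: [0.4894, 0.0221, 0.237]
tool_rot: [-3.137, -0.0, 1.213]
contact_force: [-10.0, 4.4, 0.2]
finger_gap: 0.0127
```

Call:
jog_arm(deltas=[[0.0, [0, 0.0037, -0.0017], [0, 0, 0]], [0.0, [0, 0.0037, -0.0017], [0, 0, 0]], [0.0, [0, 0.0037, -0.0017], [0, 0, 0]]])

```text
clock: 13.68
position: [0.4932, 0.0207, 0.2389]
tool_rot: [-3.137, -0.0, 1.213]
contact_force: [-9.4, 4.8, 0.6]
finger_gap: 0.0124
```

Call:
jog_arm(deltas=[[0.0, [0, 0.0037, -0.0016], [0, 0, 0]], [0.0, [0, 0.0037, -0.0016], [0, 0, 0]], [0.0, [0, 0.0037, -0.0016], [0, 0, 0]]])

```text
clock: 14.05
position: [0.4968, 0.0194, 0.2407]
tool_rot: [-3.138, -0.0, 1.213]
contact_force: [-9.4, 4.6, 1.1]
finger_gap: 0.0126
```

Call:
jog_arm(deltas=[[0.0, [0, 0.0037, -0.0014], [0, 0, 0]], [0.0, [0, 0.0037, -0.0014], [0, 0, 0]], [0.0, [0, 0.0037, -0.0014], [0, 0, 0]]])

```text
clock: 14.42
position: [0.5001, 0.0181, 0.242]
tool_rot: [-3.137, -0.0, 1.213]
contact_force: [-8.9, 5.0, 0.3]
finger_gap: 0.0126
```

Call:
jog_arm(deltas=[[0.0, [0, 0.0038, -0.0013], [0, 0, 0]], [0.0, [0, 0.0038, -0.0013], [0, 0, 0]], [0.0, [0, 0.0038, -0.0013], [0, 0, 0]]])

```text
clock: 14.8
position: [0.5036, 0.0168, 0.2435]
tool_rot: [-3.138, -0.0, 1.213]
contact_force: [-10.3, 5.2, 2.1]
finger_gap: 0.0125
```

Call:
jog_arm(deltas=[[0.0, [0, 0.0038, -0.0015], [0, 0, 0]], [0.0, [0, 0.0038, -0.0015], [0, 0, 0]], [0.0, [0, 0.0038, -0.0015], [0, 0, 0]]])

```text
clock: 15.18
position: [0.5074, 0.0154, 0.245]
tool_rot: [-3.138, -0.0, 1.213]
contact_force: [-9.3, 5.5, 2.0]
finger_gap: 0.0125
```

Call:
jog_arm(deltas=[[0.0, [0, 0.0038, -0.0013], [0, 0, 0]], [0.0, [0, 0.0038, -0.0013], [0, 0, 0]], [0.0, [0, 0.0038, -0.0013], [0, 0, 0]]])

```text
clock: 15.55
position: [0.5096, 0.0146, 0.2457]
tool_rot: [-3.135, -0.0, 1.213]
contact_force: [-12.0, 6.0, 0.5]
finger_gap: 0.0127
```

The load rose about 3 N and the hand lagged its command, so the arm has met the cushion at θ≈1.29. Easing back to test the sear.

Call:
jog_arm(deltas=[[0.0, [0, -0.003, 0.0009], [0, 0, 0]], [0.0, [0, -0.006, 0.0018], [0, 0, 0]], [0.0, [0, -0.0085, 0.0026], [0, 0, 0]], [0.0, [0, -0.0085, 0.0026], [0, 0, 0]], [0.0, [0, -0.0085, 0.0026], [0, 0, 0]]])

```text
clock: 16.18
position: [0.5034, 0.0169, 0.2436]
tool_rot: [-3.139, -0.0, 1.213]
contact_force: [-8.1, 5.0, 0.3]
finger_gap: 0.0124
```

Call:
jog_arm(deltas=[[0.0, [0, -0.0025, 0.0008], [0, 0, 0]], [0.0, [0, -0.0025, 0.0008], [0, 0, 0]], [0.0, [0, -0.0025, 0.0008], [0, 0, 0]]])

```text
clock: 16.55
position: [0.5014, 0.0177, 0.2429]
tool_rot: [-3.14, -0.0, 1.213]
contact_force: [-7.3, 4.1, -0.6]
finger_gap: 0.0127
```

Call:
jog_arm(deltas=[[0.0, [0, -0.0025, 0.0009], [0, 0, 0]], [0.0, [0, -0.0025, 0.0009], [0, 0, 0]], [0.0, [0, -0.0025, 0.0009], [0, 0, 0]]])

```text
clock: 16.92
position: [0.5001, 0.0181, 0.2424]
tool_rot: [3.141, -0.0, 1.213]
contact_force: [-5.1, 3.1, -1.0]
finger_gap: 0.0127
```

Call:
jog_arm(deltas=[[0.0, [0, -0.0025, 0.0009], [0, 0, 0]], [0.0, [0, -0.0025, 0.0009], [0, 0, 0]], [0.0, [0, -0.0025, 0.0009], [0, 0, 0]]])

```text
clock: 17.3
position: [0.4989, 0.0186, 0.2418]
tool_rot: [3.138, -0.001, 1.212]
contact_force: [-2.7, 2.6, 5.6]
finger_gap: 0.0125
```

Load has left the hand, so the sear holds. Opening the fingers and withdrawing upwards.

Call:
jog_arm(deltas=[[0.1, [0, 0, 0], [0, 0, 0]], [0.2, [0, 0, 0], [0, 0, 0]], [0.35, [0, 0, 0], [0, 0, 0]], [0.45, [0, 0, 0], [0, 0, 0]], [0.45, [0, 0, 0], [0, 0, 0]], [0.45, [0, 0, 0], [0, 0, 0]]])

```text
clock: 18.05
position: [0.4978, 0.0187, 0.2401]
tool_rot: [-3.142, 0.0, 1.212]
contact_force: [0.9, 0.8, -0.9]
finger_gap: 0.0416
```

```bash
python3 -c "
from h import *
look('s3',[1.235],[230,0,440,200],3)
print(get_state()['contact_force'])"
```

```text
[ 0.42851128 -0.28283735  0.13651711]
```

View pics/s3.png

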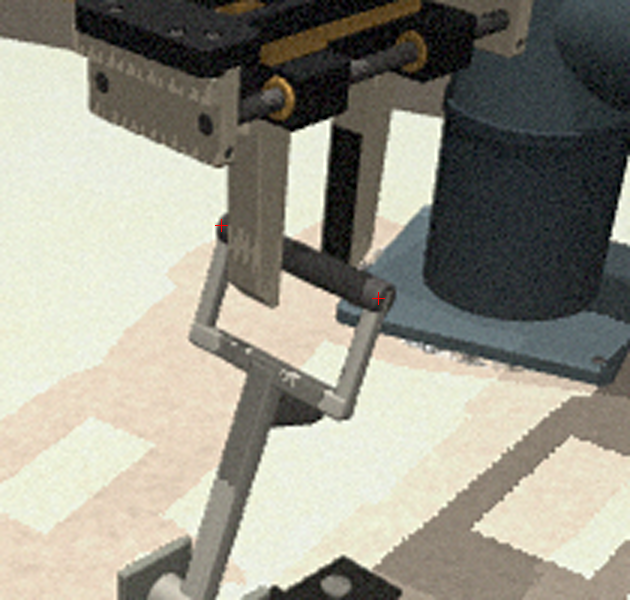

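Bar at about (305,262) stands between the open fingers, caught at θ≈1.23. Withdrawing straight up, then over to above the pad with a quarter turn and fingers shut.

Call:
jog_arm(deltas=[[0.45, [0, 0, -0.03], [0, 0, 0]], [0.45, [0, 0, -0.06], [0, 0, 0]], [0.45, [0, 0, -0.09], [0, 0, 0]], [0.45, [0, 0, -0.09], [0, 0, 0]]])

```text
clock: 18.6
position: [0.499, 0.0185, 0.3324]
tool_rot: [3.137, -0.001, 1.212]
contact_force: [-0.2, -0.0, -0.3]
finger_gap: 0.0421
```

Call:
jog_arm(deltas=[[0, [0, 0.03, 0], [0, 0, 10]], [0, [0, 0.06, 0], [0, 0, 20]], [0, [0, 0.09, 0], [0, 0, 30]], [0, [0, 0.12, 0], [0, 0, 40]], [0, [0, 0.15, 0], [0, 0, 50]], [0, [0, 0.173, 0], [0, 0, 60]], [0, [0, 0.173, 0], [0, 0, 70]], [0, [0, 0.173, 0], [0, 0, 80]], [0, [0, 0.173, 0], [0, 0, 90]], [0, [0, 0.173, 0], [0, 0, 90]], [0, [0, 0.173, 0], [0, 0, 90]]], newtons=20)

```text
clock: 19.98
position: [0.6596, -0.0419, 0.3292]
tool_rot: [3.141, 0.001, -0.355]
contact_force: [0.6, 0.9, -0.1]
finger_gap: 0.0005
```

Run:
```python
from h import *
s=get_state();print(s["joint_positions"].round(3),s["position"])
f=grab_frame("scene");cv2.imwrite("pics/s4.png",cv2.convertScaleAbs(f["frame"],alpha=1.5))
```

```text
[-0.232  0.429  1.029  0.     1.685  1.694] [ 0.65956105 -0.04187484  0.3291943 ]
```

View pics/s4.png

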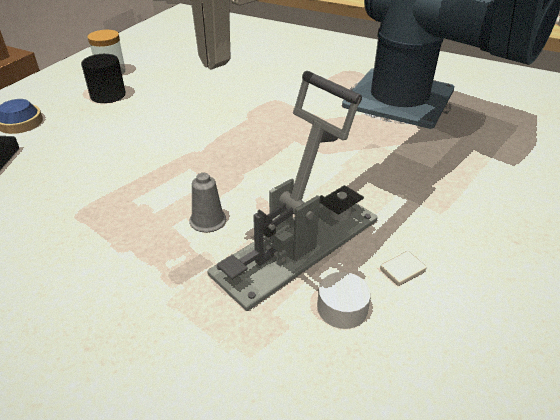

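Striker stands cocked by itself with its handle at (330,90); the bystanders are unmoved and the closed fingers are above the pad. Descending to about 15 mm over the pad.

Call:
jog_arm(deltas=[[0, [0, 0, 0.05], [0, 0, 0]], [0, [0, 0, 0.1], [0, 0, 0]], [0, [0, 0, 0.15], [0, 0, 0]], [0, [0, 0, 0.2], [0, 0, 0]], [0, [0, 0, 0.24], [0, 0, 0]], [0, [0, 0, 0.264], [0, 0, 0]], [0, [0, 0, 0.264], [0, 0, 0]], [0, [0, 0, 0.264], [0, 0, 0]]])

```text
clock: 21.02
position: [0.6606, -0.0422, 0.0673]
tool_rot: [-3.141, -0.002, -0.358]
contact_force: [0.0, 0.7, -0.1]
finger_gap: 0.0007
```

```bash
python3 -c "
from h import *
look('s5',[1.235],[150,60,370,320],2.3)
print(get_state()['contact_force'],get_state()['position'])"
```

```text
[ 0.05479823 -0.19690872 -0.46260247] [ 0.66093184 -0.0421715   0.0678801 ]
```

View pics/s5.png

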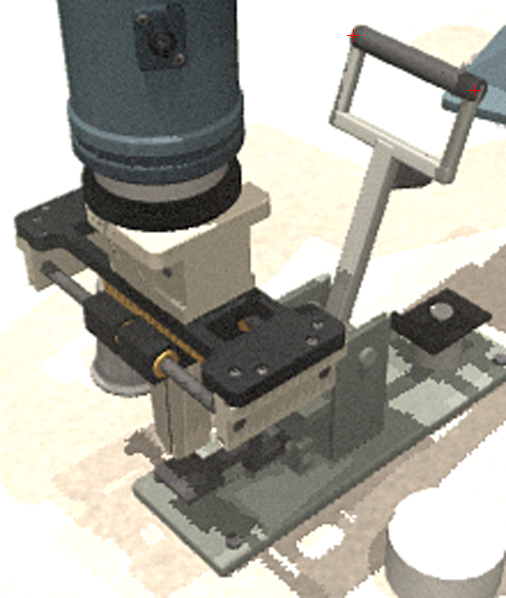

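Fingers at about (180,450) hang just over the pad (190,475); gripper and arm are clear of the striker. Now pressing gently.

Call:
jog_arm(deltas=[[0, [0, 0, 0.008], [0, 0, 0]], [0, [0, 0, 0.014], [0, 0, 0]], [0, [0, 0, 0.018], [0, 0, 0]], [0, [0, 0, 0.021], [0, 0, 0]], [0, [0, 0, 0.023], [0, 0, 0]], [0, [0, 0, 0.023], [0, 0, 0]]])

```text
clock: 21.82
position: [0.6605, -0.0423, 0.0443]
tool_rot: [-3.142, -0.002, -0.358]
contact_force: [-0.7, 0.2, 5.6]
finger_gap: 0.0005
```

Call:
jog_arm(deltas=[[0, [0, 0, 0.001], [0, 0, 0]], [0, [0, 0, 0.002], [0, 0, 0]], [0, [0, 0, 0.002], [0, 0, 0]]])

```text
clock: 22.2
position: [0.6607, -0.0423, 0.0419]
tool_rot: [-3.141, -0.002, -0.359]
contact_force: [1.1, -0.1, 0.3]
finger_gap: 0.0006
```

The force dropped to near zero, so the sear probably released. Lifting off, then checking.

Call:
jog_arm(deltas=[[0, [0, 0, 0], [0, 0, 0]], [0, [0, 0, 0], [0, 0, 0]], [0, [0, 0, -0.02], [0, 0, 0]], [0, [0, 0, -0.06], [0, 0, 0]], [0, [0, 0, -0.11], [0, 0, 0]], [0, [0, 0, -0.16], [0, 0, 0]], [0, [0, 0, -0.21], [0, 0, 0]], [0, [0, 0, -0.26], [0, 0, 0]], [0, [0, 0, -0.29], [0, 0, 0]], [0, [0, 0, -0.29], [0, 0, 0]]])

```text
clock: 23.45
position: [0.6605, -0.042, 0.3335]
tool_rot: [-3.141, -0.004, -0.358]
contact_force: [-0.3, 0.2, -0.1]
finger_gap: 0.0003
```

```bash
python3 -c "
from h import *
look('s6',[-.05,0],[170,120,440,330],2.9)
a=cv2.imread('pics/s4.png');b=cv2.convertScaleAbs(grab_frame('scene')['frame'],alpha=1.5)
d=cv2.absdiff(cv2.GaussianBlur(a,(5,5),0),cv2.GaussianBlur(b,(5,5),0)).max(2)
for n,(x,y) in dict(cone=(207,205),tin=(344,300),chalk=(403,267)).items(): print(n,d[y-25:y+25,x-25:x+25].mean())
print(get_state()['contact_force'])"
```

```text
cone 2.336
tin 2.6824
chalk 2.7384
[-0.7697369   0.21288514 -0.23365207]
```

View pics/s6.png

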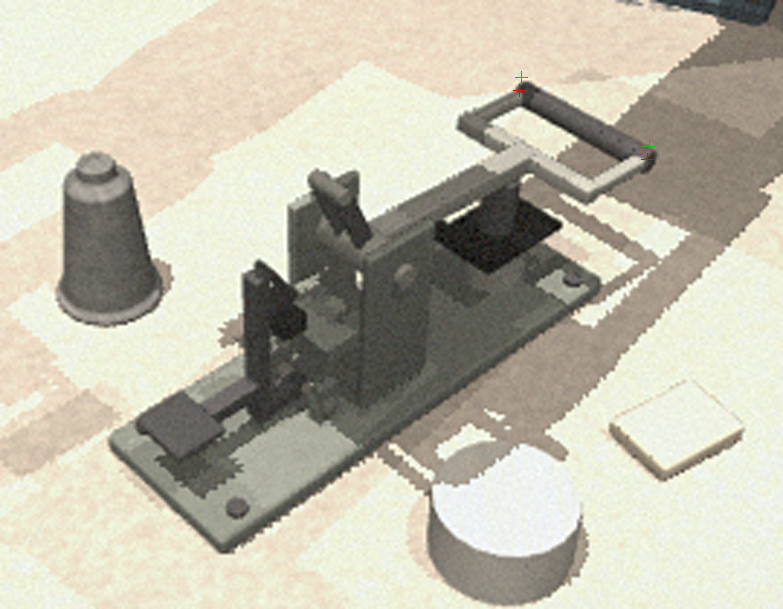

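The bar ends at (522,92) and (648,157) lie at θ≈-0.05 rad. That fits a stud driven 5 mm at 105 mm radius; the bystanders are unchanged, the pad is back up and the hand is clear.

```bash
python3 -c "
from bench import *
print(finish_job())"
```

```text
the job is handed in; nothing more can be done
None
```

I cocked the striker, let go of it, set it off with the trigger pad, and handed the job in with the hand about 0.33 m up and clear. `finish_job` gave no verdict, so the results below are my own checks.

- **Cocking:** I pulled the handle up until the load rose by about 3 N at roughly 1.29 rad, which I took as light cushion contact. I then eased it back. The load left the hand at about 1.23 rad, and a picture showed the arm standing by itself after release.
- **Trigger:** I pressed the pad down about 5 mm. The highest reading was 5.6 N (limit 25 N), and it then dropped to near zero as the sear let go.
- **Final pictures:** The bar lies at about -0.05 rad, which fits a stud driven the full 5 mm, though I did not see the stud itself. The trigger pad looks back at rest. The areas around the cone, tin and chalk showed no change from before the trigger press. The contact force read below 1 N (noise).

**Check that disagreed:** while I was lifting, the bar slipped about 5 mm down the fingers. The arm angle worked out from tool height therefore read slightly high. I corrected this from a picture and used the jaws' horizontal position for the angle after that.

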